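# Set the disc sharpener to its second speed and start it

### The job

On the green disc sharpener, push the orange speed lever away from its rest notch, past the first-speed detent (one yellow bar) and fully home at the second-speed stop (two yellow bars), without forcing it, and then press the green start button right down once it is there. Do it with the fingertips only: nothing is gripped or picked up, the red stop button is left alone, the sharpener is not lifted or shoved across the bench, and the tin on its deck and everything else on the bench stay where they are. Finish with the robot clear of everything.

Things in the scene. Friction and masses are not known exactly. Their poses are not given: they have to be found in the camera images.
- sharpener: green disc sharpener, loose on rubber feet, 5 kg, 220 (x) x 380 (y) x 85 mm high. Origin: centre of underside, z up; flat deck 85 above it. Its x axis, the way the lever is pushed, points away from the robot (within 25 degrees). Tan disc (diameter 166, top 107 high, brass nut 115) on the -y half, centre (0, -95); lever and buttons on the +y half
- lever_knob (a point): centre of the orange knob (diameter 20, 34 long, on a 10 mm steel stem). The lever swings in the sharpener's x-z plane about a pivot at sharpener (0, 130, 45), 40 mm below the deck; the knob centre is 77 from it: x = -33 at rest, 0 upright (first detent), +33 at the second stop; 122 mm above the bench upright, 114 at the ends. Nothing else within 45 mm of its path
- lever (a joint): lever angle, rad: 0 = rest notch (leaning to -x), 0.45 = first detent (upright), 0.9 = second stop (leaning to +x). Sprung: let go below about 0.21 it returns to 0; from 0.21 to 0.69 it is drawn towards 0.45; above 0.69 it snaps to 0.9 and stays. Pushed at the knob it takes up to 9 N to leave rest or the first detent; past those peaks it may run ahead of the finger
- start_top (a point): centre of the top face of the green start button, diameter 26 mm, in a low black housing on the deck, at sharpener (-55, 45) mm; pressed straight down
- start (a joint): travel of the green start button in m: 0 = up, 0.006 = fully down (about 5 N); it springs back
- stop_top (a point): centre of the top face of the red stop button, the same size, at sharpener (45, 45) mm; not to be touched
- stop (a joint): travel of the red stop button in m: 0 = up, 0.006 = fully down
- tin: small closed metal tin of honing paste, 40 mm wide, 40 mm high; stands on the sharpener's deck at its far edge; origin at centre of underside; not to be disturbed
- gouge_a: carving gouge lying on the bench left of the sharpener, 10 mm wide blade; wooden handle 120 mm long and 26 mm thick, blade 115 mm long; origin under the joint of handle and blade, x along the blade; not to be disturbed
- gouge_b: like gouge_a with an 18 mm wide blade; not to be disturbed
- gouge_c: like gouge_a with a 28 mm wide blade; not to be disturbed
- mallet: round wooden carver's mallet standing on its head, 84 mm wide, 240 mm high; right of the sharpener; origin at centre of underside; not to be disturbed
- panel: pale limewood panel with carved scrolls, 100 x 220 x 28 mm, lying right of the sharpener; origin at centre of underside; not to be disturbed
- slipstone: grey sharpening stone 100 x 40 x 14 mm, lying left of the sharpener; origin at centre of underside; not to be disturbed

How it is judged:
By the outcome, as a careful person would: the job done as asked, in the order asked, and still so for the second after the job is handed in, with the robot touching nothing.
It also fails if it takes over 48 s, if anything falls off the work surface, if the arm or the gripper's body presses on something with over 40 N, if the wrist force passes 120 N, or if a joint passes its speed limit or range.

### The arm

A 7-joint arm with a two-finger parallel gripper is mounted at the origin on the work surface. World frame = base frame: x ahead of the robot, y to its left, z up, the work surface at z = 0. Lengths are in m, angles in rad, forces in N, time in s.
With the tool pointing down it reaches from about 0.425 to 0.925 m from the base axis. Payload 6.8 kg.
Tool frame: the origin (TCP) lies midway between the tips of the shut fingers; the grasp point (between the pads) lies 19 mm behind it; z points along the fingers, y is the line along which they close (so a half turn about z gives the same grasp; the last joint's range is limited). The gripper opens to 85 mm and grips with 20 to 120 N. Pads are 22 mm wide; open, the fingers measure 114 mm over their backs; the gripper's body (76 mm by 85 mm) begins 54 mm behind the grasp point. The pads swing forward as they close: fully open they stand 13 mm farther back than shut.
Start: joints at [-1.293, 0.477, 0.022, 1.555, -0.011, 1.109, -0.083], TCP at [0.254, 0.625, 0.231] pointing down, gripper open.
Joint ranges: [-2.96, 2.96], [-0.34, 2.1], [-1.41, 1.46], [0.24, 2.44], [-1.37, 4.51], [0.17, 1.92], [-2.96, 2.96]. Speed limits (rad/s): [2.39, 2.39, 3.14, 3.14, 3.14, 3.14, 3.14].

### API

Orientations are given as a rotation vector (axis times angle).
In Python, from bench import r gives the robot as it stands. The module is installed in compiled form; this text tells all that it offers.
- The arm moves only by the tool apply_moves, never from a script. Its argument "rows" is a list of rows, each a list of 6 numbers: the shift along the tool's x, y, z scaled (see below), then the turn, a rotation vector about the tool's x, y, z scaled (see below). A call has 1 to 5 rows; each row is the pose to reach, as a shift and turn from the pose commanded when the call began, along the tool's axes at that moment; what a row does not reach only later rows make up. The controller multiplies each number of a shift by 0.25 m and each number of a turn by 90 degrees. A row lasts 1/8 s, in which the tool goes at most 62.5 mm and 10.7 degrees, less where a joint would pass 70% of its speed; a pose out of reach is approached as far as the arm can. A call with a number of a shift or a turn outside -1 to 1 is refused whole. A call with a gripper value outside its range is refused whole. "claw" is the opening, from 0 (shut) to 1 (fully open), set as the call begins (left out, the last holds). The fingers move at their own pace and stop on an object; "newtons" is the grip in N (left out, the last holds). Time passes only in rows, so rows that repeat a pose let the fingers close. It gives the time, the measured TCP pose, the force, the opening and the grip force at its end, in the units of the state.
- r.get_obs(): the state, without advancing time (a new reading comes with each control period).
- r.grab_frame(name): name is "scene" or "top"; returns a dict with "pixels" (420x560x3 uint8, red, green, blue), "intrinsics" (3x3 intrinsics, pixels), "eye" and "attitude" of the camera in the world. Camera axes: x right, y up, looking along -z (the intrinsics and any distortion apply to the point x, -y, -z); pixel columns grow to the right and rows downward; lengths in m; the calibration is good to about 2 mm. A picture is of the moment at which its call begins. There is no depth.
- r.hand_in(): hands the job in; it is judged then, once.
Trained networks look in a picture, given as the dict that the camera call returned (one of the last four; its "shot" number tells which), for a name from the list of things; names that differ only in an ending like _2 or _b are one class to them, and where a whole thing is asked for, a point or a joint stands for the part that bears it (a point fixed in the world has none). Each returns a list of dicts, best first, with "conf" (0 to 1); they miss things now and then, are a little off and sometimes report something else, mostly with a low value. They report only what shows in the picture. A call takes as long as a camera call.
- r.search_frame(picture, thing): "rect" ([left, top, width, height] in pixels, round what is visible of it).
- r.outline_of(picture, thing): "pixels" (420x560 bool, what is visible of it) and "rect" ([left, top, width, height] in pixels, round what is visible of it).
- r.landmark_of(picture, thing): "point" ([column, row] in pixels: a listed point, or the origin of a listed thing).
The state is a dict: "clock": time; "joints": joint angles; "qvel": joint speeds; "tau": joint torques, N m; "tcp_pos": TCP position; "orientation": TCP orientation; "contact_force": force on the tool from outside, world axes, zero at the start; "moment": the same for the moment, N m; "grip_width": finger opening in m; "gripper_force": force on a finger pad.
Only numpy, scipy, OpenCV 4.12 (cv2) and the standard library are available. Lean on these libraries where they do the work, as an engineer would, in place of code of your own. Each camera call takes 0.05 s, during which the arm holds its last target. There are 200 camera calls.

## Working session

There is one attempt and no reset: what is moved stays moved. The work goes in short steps, Python scripts to look and compute and a tool call to move; the robot and the scene stay as the last step left them, time stands still between calls to the robot, and variables do not carry over. Pictures are saved under pics/ and viewed, at most 10 in all, crops included, and the job is handed in when it is done.

Besides the shell and the picture viewer there is one more tool, called after ">>>" by a JSON object that holds its "fn" and its "kwargs". apply_moves: Moves the arm, as the interface text tells. Its arguments: {"type":"object","properties":{"rows":{"type":"array","items":{"type":"array","items":{"type":"number"}}},"claw":{"type":"number"},"newtons":{"type":"number"}},"required":["rows"]}

```bash
mkdir -p pics
cat > h.py <<'E'
import numpy as np, cv2
from bench import r
from scipy.spatial.transform import Rotation as R
def att(p):
    a=np.array(p["attitude"],float)
    return a if a.shape==(3,3) else R.from_rotvec(a).as_matrix()
def ray(p,px):
    K=np.array(p["intrinsics"]); v=np.linalg.inv(K)@[px[0],px[1],1]
    d=att(p)@np.array([v[0],-v[1],-v[2]]); return np.array(p["eye"]),d/np.linalg.norm(d)
def atz(p,px,z):
    e,d=ray(p,px); return e+d*(z-e[2])/d[2]
def tri(rs):
    A=0;b=0
    for e,d in rs:
        M=np.eye(3)-np.outer(d,d);A=A+M;b=b+M@e
    x=np.linalg.solve(A,b); return x,[np.linalg.norm((np.eye(3)-np.outer(d,d))@(x-e))for e,d in rs]
def proj(p,X):
    c=att(p).T@(np.array(X)-p["eye"]); q=np.array(p["intrinsics"])@[c[0],-c[1],-c[2]]; return q[:2]/q[2]
E
python3 - <<'E'
from h import *
P={n:r.grab_frame(n) for n in("scene","top")}
for n,p in P.items():
    cv2.imwrite(f"pics/{n}0.png",p["pixels"][:,:,::-1]); print(n,p.keys(),p["eye"],p["attitude"])
for t in["lever_knob","start_top","stop_top","sharpener","tin","mallet"]:
    rs=[]
    for n,p in P.items():
        l=r.landmark_of(p,t)
        for k in l[:2]: print(t,n,np.round(k["point"],1),round(k["conf"],2))
        if l: rs.append(ray(p,l[0]["point"]))
    if len(rs)==2: print("  ",tri(rs))
o=r.get_obs();print(o)
E
```

```text
scene dict_keys(['pixels', 'intrinsics', 'eye', 'attitude', 'shot']) [ 1.27396005 -0.68882545  1.24805318] [0.69087643 0.2875696  0.76575787]
top dict_keys(['pixels', 'intrinsics', 'eye', 'attitude', 'shot']) [0.4241898  0.01828945 1.57590079] [ 0.06876033 -0.05925443 -1.58010005]
lever_knob scene [314.3 191.4] 0.57
lever_knob top [276.1 202.4] 0.54
lever_knob top [231.3 201. ] 0.37
   (array([0.57060532, 0.07277338, 0.19743721]), [np.float64(0.054191983598093775), np.float64(0.05419198359809369)])
start_top scene [292.2 194.7] 0.58
start_top top [257.5 209.5] 0.46
   (array([0.51791879, 0.0970778 , 0.12610098]), [np.float64(0.004020492199439177), np.float64(0.004020492199439278)])
stop_top scene [308.7 217.6] 0.38
stop_top top [260.8 179.5] 0.64
stop_top top [275.9 200.1] 0.46
   (array([0.61340792, 0.08563916, 0.09389516]), [np.float64(0.0012953450244191202), np.float64(0.0012953450244191874)])
sharpener scene [290.7 231.3] 0.88
sharpener scene [315.  193.5] 0.58
sharpener top [275.5 201.7] 0.72
   (array([0.55539561, 0.04740553, 0.00151727]), [np.float64(0.010017463178917017), np.
[... 444 characters left out ...]
 array([-1.29310854,  0.47696519,  0.02242025,  1.5553981 , -0.01153853,
        1.10927316, -0.08310436]), 'qvel': array([-3.21850452e-04, -2.53023251e-04, -2.30632452e-04,  4.77863274e-04,
        7.24466502e-06,  9.65754529e-04,  9.75383697e-04]), 'tau': array([-1.17998479e-03, -5.96169376e+01,  1.60574265e+00, -2.81501037e+01,
        1.25298870e-02,  1.34124890e-03, -1.58087380e-05]), 'tcp_pos': array([0.2539997 , 0.62541723, 0.23133245]), 'orientation': array([-6.02330709e-01, -3.08327966e+00, -1.39592145e-04]), 'contact_force': array([0.04311244, 0.3035763 , 0.04707791]), 'moment': array([-0.02811768, -0.04819205, -0.00115768]), 'gripper_force': 0.0, 'grip_width': 0.08506751020353343}
```

View images.

Run:
```python
import cv2,numpy as np
a=cv2.imread("pics/scene0.png")[130:310,170:410];b=cv2.imread("pics/top0.png")[120:300,160:400]
cv2.imwrite("pics/c0.png",np.hstack([cv2.resize(x,None,fx=1.66,fy=1.66,interpolation=2) if 0 else cv2.resize(x,(400,300),interpolation=cv2.INTER_CUBIC) for x in(a,b)]))
```

```text
(no output)
```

View pics/c0.png

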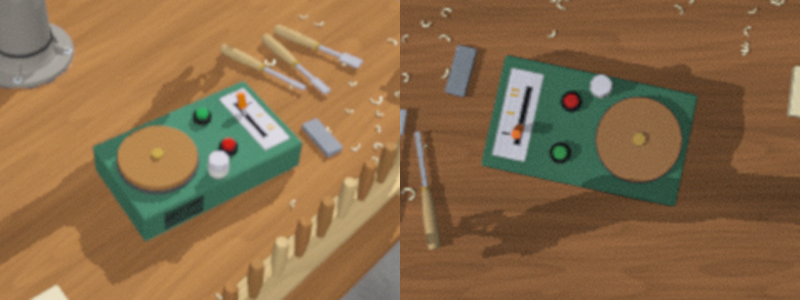

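View pics/scene0.png

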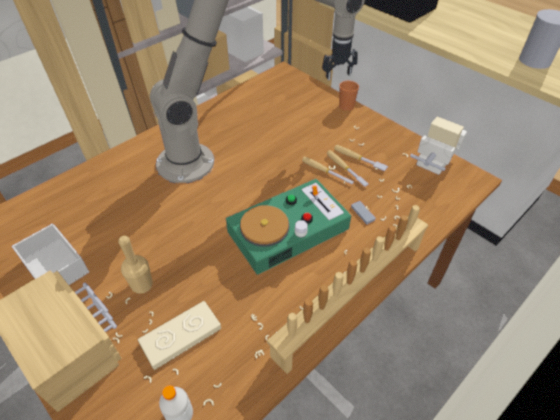

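```bash
cat >> h.py <<'E'
def blob(p,near,lo,hi,rad=14):
    h=cv2.cvtColor(p["pixels"],cv2.COLOR_RGB2HSV); m=cv2.inRange(h,np.array(lo),np.array(hi))
    k=np.zeros_like(m); cv2.circle(k,(int(near[0]),int(near[1])),rad,255,-1); m&=k
    n,l,s,c=cv2.connectedComponentsWithStats(m)
    if n<2: return None
    i=1+np.argmax(s[1:,4]); return c[i],s[i,4]
E
python3 - <<'E'
from h import *
from scipy.optimize import least_squares
P={n:r.grab_frame(n) for n in("scene","top")}
G={"scene":dict(knob=(315,190),start=(290.6,199),stop=(306.8,217),nut=(264,222)),"top":dict(knob=(230.8,199),start=(255.4,211.8),stop=(262.6,180.6),nut=(304,202.8))}
C=dict(knob=((3,170,120),(14,255,255)),start=((50,150,60),(75,255,255)),stop=((0,190,90),(4,255,255)),nut=((20,120,100),(32,255,255)))
obs=[]
for n in P:
    for t,g in G[n].items():
        b=blob(P[n],g,*C[t],rad=9); h=cv2.cvtColor(P[n]["pixels"],cv2.COLOR_RGB2HSV)[int(g[1]),int(g[0])]
        print(n,t,g,b,h)
        ok=b is not None and b[1]>8
        obs.append((n,t,b[0] if ok and t!='start' else g))
for c,m in zip([(510,57),(696,95),(676,205),(484,165)],[(110,190),(110,-190),(-110,-190),(-110,190)]):
    obs.append(("top",m,(160+(c[0]-400)/1.6667,120+c[1]/1.6667)))
def mp(t,h): return {"knob":(-.033,.13,.114),"start":(-.055,.045,h),"stop":(.045,.045,h),"nut":(0,-.095,.113)}[t] if isinstance(t,str) else (t[0]/1e3,t[1]/1e3,.085)
def W(x,m): c,s=np.cos(x[2]),np.sin(x[2]); return np.array([x[0]+c*m[0]-s*m[1],x[1]+s*m[0]+c*m[1],m[2]])
f=lambda x:np.concatenate([proj(P[n],W(x,mp(t,x[3])))-q for n,t,q in obs])
s=least_squares(f,[.58,.03,-.2,.097],loss="soft_l1"); x=s.x; print(x,np.degrees(x[2]))
for (n,t,q),e in zip(obs,f(x).reshape(-1,2)): print(n,t,np.round(q,1),np.round(e,1))
for t in("knob","start","stop"): print(t,W(x,mp(t,x[3])))
print("tin(s frame)",R.from_euler('z',-x[2]).apply(np.array([.625,.033,0])-[x[0],x[1],0]))
np.save("x.npy",x)
o=r.get_obs();print(R.from_rotvec(o["orientation"]).as_matrix().round(3))
E
```

```text
scene knob (315, 190) (array([313. , 189.5]), np.int32(4)) [ 17 249 205]
scene start (290.6, 199) (array([290.79545455, 197.86363636]), np.int32(44)) [ 70 178 153]
scene stop (306.8, 217) (array([306.75757576, 216.36363636]), np.int32(33)) [  2 226 195]
scene nut (264, 222) (array([264.13888889, 221.52777778]), np.int32(36)) [ 23 156 201]
top knob (230.8, 199) (array([229.69565217, 199.43478261]), np.int32(23)) [ 12 202 207]
top start (255.4, 211.8) (array([255.61702128, 211.04255319]), np.int32(47)) [ 67 154 137]
top stop (262.6, 180.6) (array([262.37209302, 180.1627907 ]), np.int32(43)) [  0 207 160]
top nut (304, 202.8) (array([303.        , 203.08333333]), np.int32(36)) [ 21 145 164]
[ 0.5549356   0.04588777 -0.21254228  0.09871898] -12.177775776362813
scene knob [315 190] [-1.   0.2]
scene start [290.6 199. ] [-0.3 -0.5]
scene stop [306.8 216.4] [-0.5  0.3]
scene nut [264.1 221.5] [-0.4  0.3]
top knob [229.7 199.4] [ 0.4 -0.6]
top start [255.4 211.8] [ 0.2 -0.3]
top stop [262.4 180.2] [-0.3  0.4]
top nut [303.  203.1] [-0.1 -0.1]
top (110, 190) [226.  154.2] [-3.8 -1.8]
top (110, -190) [337.6 177. ] [ 0.9 -1. ]
top (-110, -190) [325.6 243. ] [-0.4  0.8]
top (-110, 190) [210.4 219. ] [-2.8  0.6]
knob [0.55010111 0.17992369 0.114     ]
start [0.51066578 0.10147718 0.09871898]
stop [0.60841556 0.08038261 0.09871898]
tin(s frame) [0.07120641 0.00218202 0.        ]
[[-0.926  0.376  0.   ]
 [ 0.376  0.926  0.   ]
 [-0.     0.    -1.   ]]
```

```bash
cat >> h.py <<'E'
def S(m):
    x=np.load("x.npy"); c,s=np.cos(x[2]),np.sin(x[2]); return np.array([x[0]+c*m[0]-s*m[1],x[1]+s*m[0]+c*m[1],m[2]])
def toS(w):
    x=np.load("x.npy"); v=R.from_euler('z',-x[2]).apply(np.array(w)-[x[0],x[1],0]); return v
def plan(m):
    o=r.get_obs(); x=np.load("x.npy"); Rt=R.from_rotvec(o["orientation"])
    Rg=R.from_euler('z',x[2])*R.from_matrix(np.diag([-1,1,-1.]))
    print("S now",(toS(o["tcp_pos"])*1e3).round(1),"F",o["contact_force"].round(1),"t",o["clock"],"grip",o["grip_width"])
    print("row",(Rt.inv().apply(S(m)-o["tcp_pos"])/.25).round(3),(np.degrees((Rt.inv()*Rg).as_rotvec())/90).round(3))
E
python3 -c "
from h import *
plan((-.09,.13,.2));print(S((-.09,.13,.2)))"
```

```text
S now [-416.4  503.   231.3] F [ 0.1  0.4 -0. ] t 0.8 grip 0.08550151334113218
row [-1.543 -1.245  0.125] [ 0.    0.   -0.11]
[0.49438374 0.19194759 0.2       ]
```

>>> {"fn": "apply_moves", "kwargs": {"rows": [[-0.18, -0.15, 0, 0, 0, -0.02], [-0.36, -0.3, 0, 0, 0, -0.04], [-0.54, -0.45, 0, 0, 0, -0.06], [-0.72, -0.6, 0, 0, 0, -0.08], [-0.9, -0.75, 0, 0, 0, -0.11]], "claw": 0}}

```text
clock: 1.42
tcp_pos: [0.3927, 0.3653, 0.2316]
orientation: [0.332, 3.124, 0.001]
contact_force: [1.3, 0.6, 0.1]
grip_width: -0.0001
gripper_force: 0.0
```

```bash
python3 -c "
from h import *
plan((-.09,.13,.2))"
```

```text
S now [-225.9  278.   231.6] F [1.3 0.6 0.1] t 1.425 grip -5.2618331894382654e-05
row [-0.543 -0.593  0.126] [0.    0.    0.001]
```

>>> {"fn": "apply_moves", "kwargs": {"rows": [[-0.14, -0.15, 0, 0, 0, 0], [-0.28, -0.3, 0.05, 0, 0, 0], [-0.42, -0.45, 0.1, 0, 0, 0], [-0.54, -0.59, 0.12, 0, 0, 0], [-0.54, -0.59, 0.12, 0, 0, 0]]}}

```text
clock: 2.05
tcp_pos: [0.4943, 0.1899, 0.2011]
orientation: [0.345, 3.122, -0.003]
contact_force: [-0.8, -0.8, 0.0]
grip_width: 0.0001
gripper_force: 0.0
```

```bash
python3 -c "
from h import *
plan((-.09,.13,.106))
P={n:r.grab_frame(n) for n in('scene','top')}
o=r.get_obs()
a=P['scene']['pixels'][140:260,230:390];b=P['top']['pixels'][140:260,190:350]
print(proj(P['scene'],o['tcp_pos']),proj(P['top'],o['tcp_pos']))
cv2.imwrite('pics/c1.png',np.hstack([cv2.resize(x,(400,300),interpolation=cv2.INTER_CUBIC) for x in(a,b)])[:,:,::-1])"
```

```text
S now [-89.7 128.  201.1] F [-0.8 -0.8  0. ] t 2.05 grip 0.00010465947837401232
row [0.002 0.009 0.38 ] [-0.001  0.    -0.005]
[306.25545838 161.84304492] [221.93194225 215.93125953]
```

View pics/c1.png

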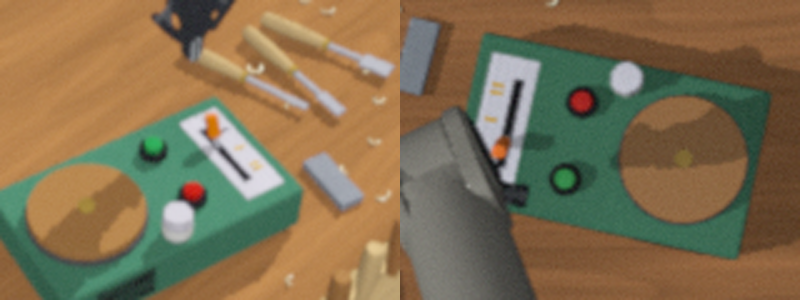

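The fingertip at scene pixel (308,161) matches its projection, and the knob stands at rest at about (315,190). I'm descending behind it.

>>> {"fn": "apply_moves", "kwargs": {"rows": [[0, 0.01, 0.15, 0, 0, 0], [0, 0.01, 0.3, 0, 0, 0], [0, 0.01, 0.38, 0, 0, 0], [0, 0.01, 0.38, 0, 0, 0]]}}

```text
clock: 2.65
tcp_pos: [0.4916, 0.198, 0.1052]
orientation: [-0.33, -3.121, 0.002]
contact_force: [-0.3, 0.2, 0.6]
grip_width: -0.0001
gripper_force: 0.0
```

>>> {"fn": "apply_moves", "kwargs": {"rows": [[-0.03, 0, 0, 0, 0, 0], [-0.06, 0, 0, 0, 0, 0], [-0.08, 0, 0, 0, 0, 0], [-0.1, 0, 0, 0, 0, 0], [-0.1, 0, 0, 0, 0, 0]]}}

```text
clock: 3.28
tcp_pos: [0.5181, 0.1912, 0.1064]
orientation: [0.335, 3.123, 0.0]
contact_force: [0.2, 0.5, -0.9]
grip_width: -0.0001
gripper_force: 0.0
```

```bash
cat >> h.py <<'E'
def look(name,g=None):
    P={n:r.grab_frame(n) for n in('scene','top')}
    a=P['scene']['pixels'][140:260,230:390];b=P['top']['pixels'][140:260,190:350]
    cv2.imwrite(f'pics/{name}.png',np.hstack([cv2.resize(x,(400,300),interpolation=cv2.INTER_CUBIC) for x in(a,b)])[:,:,::-1])
    p=P['scene']; m=cv2.inRange(cv2.cvtColor(p['pixels'],cv2.COLOR_RGB2HSV),np.array((3,190,110)),np.array((18,255,255)))[175:215,295:345]
    v,u=np.nonzero(m); print('knob px',u.mean()+295 if len(u) else None,v.mean()+175 if len(u) else None,len(u))
    for a,X in((0,(-.033,.13,.114)),(.45,(0,.13,.122)),(.9,(.033,.13,.114))): print(a,proj(p,S(X)).round(1))
E
python3 -c "
from h import *
plan((-.045,.13,.106));look('c2')"
```

```text
S now [-66.7 134.3 106.4] F [ 0.2  0.5 -0.9] t 3.275 grip -5.431560337973178e-05
row [-0.087 -0.017  0.002] [ 0.     0.    -0.001]
knob px 314.38461538461536 190.53846153846155 26
0 [314.  190.2]
0.45 [319.6 194.4]
0.9 [325.  201.8]
```

>>> {"fn": "apply_moves", "kwargs": {"rows": [[-0.015, -0.01, 0, 0, 0, 0], [-0.03, -0.015, 0, 0, 0, 0], [-0.045, -0.015, 0, 0, 0, 0], [-0.06, -0.015, 0, 0, 0, 0], [-0.06, -0.015, 0, 0, 0, 0]]}}

```text
clock: 4.0
tcp_pos: [0.5294, 0.1851, 0.106]
orientation: [-0.332, -3.12, 0.001]
contact_force: [-7.0, 0.3, 5.6]
grip_width: -0.0
gripper_force: 3.6
```

>>> {"fn": "apply_moves", "kwargs": {"rows": [[-0.015, 0, 0, 0, 0, 0], [-0.03, 0, 0, 0, 0, 0], [-0.045, 0, 0, 0, 0, 0], [-0.06, 0, 0, 0, 0, 0], [-0.06, 0, 0, 0, 0, 0]]}}

```text
clock: 4.62
tcp_pos: [0.547, 0.181, 0.1063]
orientation: [0.335, 3.123, -0.0]
contact_force: [0.1, 0.4, -0.6]
grip_width: 0.0001
gripper_force: 0.0
```

```bash
python3 -c "
from h import *
plan((-.01,.13,.106));look('c3')"
```

```text
S now [-36.3 130.4 106.3] F [ 0.1  0.4 -0.6] t 4.625 grip 9.658434609210431e-05
row [-0.105 -0.002  0.001] [ 0.     0.001 -0.001]
knob px 318.9130434782609 195.95652173913044 23
0 [314.  190.2]
0.45 [319.6 194.4]
0.9 [325.  201.8]
```

View pics/c3.png

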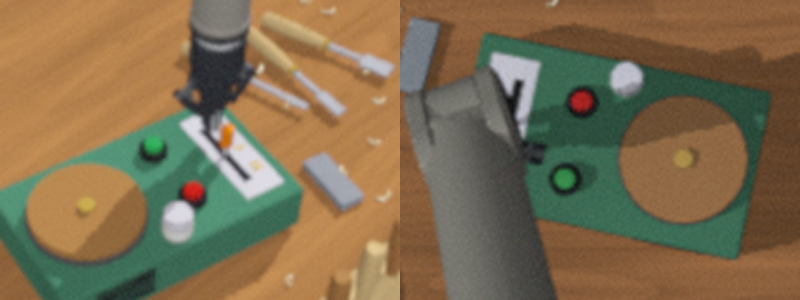

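Lever sits upright at the first detent (knob at crop (226,136)), finger just behind. Continuing gently.

>>> {"fn": "apply_moves", "kwargs": {"rows": [[-0.015, 0, 0, 0, 0, 0], [-0.03, 0, 0, 0, 0, 0], [-0.045, 0, 0, 0, 0, 0], [-0.06, 0, 0, 0, 0, 0], [-0.06, 0, 0, 0, 0, 0]]}}

```text
clock: 5.35
tcp_pos: [0.5612, 0.1782, 0.1063]
orientation: [0.334, 3.124, 0.0]
contact_force: [0.0, 0.1, -0.3]
grip_width: 0.0001
gripper_force: 0.0
```

>>> {"fn": "apply_moves", "kwargs": {"rows": [[-0.015, 0, 0, 0, 0, 0], [-0.03, 0, 0, 0, 0, 0], [-0.04, 0, 0, 0, 0, 0], [-0.05, 0, 0, 0, 0, 0], [-0.05, 0, 0, 0, 0, 0]]}}

```text
clock: 5.98
tcp_pos: [0.5718, 0.1759, 0.1064]
orientation: [-0.333, -3.121, 0.0]
contact_force: [-6.2, 0.3, 6.4]
grip_width: 0.0001
gripper_force: 3.4
```

```bash
python3 -c "
from h import *
plan((.005,.13,.106));look('c4')"
```

```text
S now [-11.  130.7 106.4] F [-6.2  0.3  6.4] t 5.975 grip 8.133664832742986e-05
row [-0.064 -0.003  0.001] [-0.    -0.002 -0.   ]
knob px 320.88 196.96 25
0 [314.  190.2]
0.45 [319.6 194.4]
0.9 [325.  201.8]
```

>>> {"fn": "apply_moves", "kwargs": {"rows": [[-0.01, 0, 0, 0, 0, 0], [-0.02, 0, 0, 0, 0, 0], [-0.03, 0, 0, 0, 0, 0], [-0.03, 0, 0, 0, 0, 0]]}}

```text
clock: 6.58
tcp_pos: [0.5812, 0.1738, 0.1063]
orientation: [0.335, 3.123, 0.0]
contact_force: [-0.3, -0.1, -0.2]
grip_width: 0.0001
gripper_force: 0.0
```

```bash
python3 -c "
from h import *
plan((.005,.13,.106));look('c5')"
```

```text
S now [ -1.3 130.6 106.3] F [-0.3 -0.1 -0.2] t 6.575 grip 6.396787139665367e-05
row [-0.025 -0.002  0.001] [ 0.     0.001 -0.001]
knob px 323.8095238095238 203.0952380952381 21
0 [314.  190.2]
0.45 [319.6 194.4]
0.9 [325.  201.8]
```

It snapped ahead; now feel lightly for the stop.

>>> {"fn": "apply_moves", "kwargs": {"rows": [[-0.01, 0, 0, 0, 0, 0], [-0.02, 0, 0, 0, 0, 0], [-0.02, 0, 0, 0, 0, 0]]}}

```text
clock: 7.05
tcp_pos: [0.5856, 0.1729, 0.1063]
orientation: [0.334, 3.123, 0.0]
contact_force: [-0.4, 0.9, -0.9]
grip_width: 0.0001
gripper_force: 0.0
```

>>> {"fn": "apply_moves", "kwargs": {"rows": [[-0.006, 0, 0, 0, 0, 0], [-0.01, 0, 0, 0, 0, 0], [-0.01, 0, 0, 0, 0, 0]]}}

```text
clock: 7.42
tcp_pos: [0.5878, 0.1724, 0.1063]
orientation: [0.334, 3.124, 0.0]
contact_force: [-0.8, 0.0, -0.1]
grip_width: 0.0001
gripper_force: 0.0
```

```bash
python3 -c "
from h import *
plan((.01,.13,.106));look('c6')"
```

```text
S now [  5.4 130.6 106.3] F [-0.8  0.  -0.1] t 7.425 grip 0.00010073305852240848
row [-0.018 -0.003  0.001] [ 0.  0. -0.]
knob px 325.5263157894737 201.94736842105263 19
0 [314.  190.2]
0.45 [319.6 194.4]
0.9 [325.  201.8]
```

View pics/c6.png

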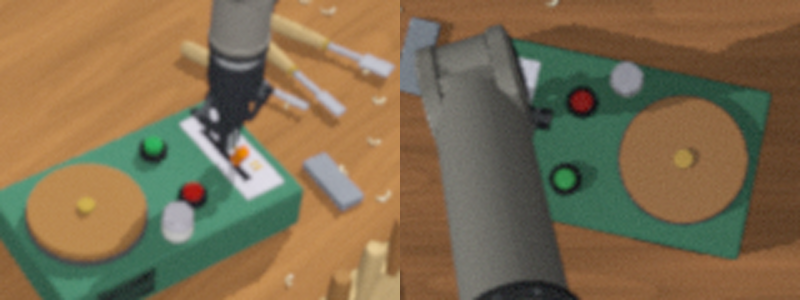

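Knob leans away at crop (240,156), beside the two bars. One more light feel.

>>> {"fn": "apply_moves", "kwargs": {"rows": [[-0.006, 0, 0, 0, 0, 0], [-0.01, 0, 0, 0, 0, 0], [-0.01, 0, 0, 0, 0, 0]]}}

```text
clock: 7.9
tcp_pos: [0.5903, 0.1719, 0.1063]
orientation: [0.334, 3.124, 0.0]
contact_force: [-0.5, -0.6, -0.3]
grip_width: 0.0001
gripper_force: 0.0
```

>>> {"fn": "apply_moves", "kwargs": {"rows": [[-0.004, 0, 0, 0, 0, 0], [-0.006, 0, 0, 0, 0, 0], [-0.006, 0, 0, 0, 0, 0]]}}

```text
clock: 8.28
tcp_pos: [0.5916, 0.1716, 0.1063]
orientation: [-0.334, -3.124, 0.0]
contact_force: [-0.1, -0.2, 0.2]
grip_width: -0.0001
gripper_force: 0.0
```

No contact even past the nominal home position, so the lever is at its stop. Backing off and going over the start button.

>>> {"fn": "apply_moves", "kwargs": {"rows": [[0.08, 0, 0, 0, 0, 0], [0.14, 0, -0.1, 0, 0, 0], [0.2, -0.1, -0.16, 0, 0, 0], [0.25, -0.25, -0.16, 0, 0, 0], [0.26, -0.34, -0.16, 0, 0, 0]]}}

```text
clock: 8.9
tcp_pos: [0.5091, 0.1007, 0.1465]
orientation: [-0.335, -3.123, 0.0]
contact_force: [0.1, 0.0, 0.0]
grip_width: -0.0003
gripper_force: 0.0
```

```bash
python3 -c "
from h import *
plan((-.055,.045,.105));look('c7')
p=r.grab_frame('scene')
for n in ('scene','top'):
    p=r.grab_frame(n)
    for t in('stop_top','start_top'):
        print(n,t,[(np.round(k['point'],1),round(k['conf'],2)) for k in r.landmark_of(p,t)[:2]],proj(p,S((-.055 if 'start'in t else .045,.045,.0987))).round(1))
    for c in((-.11,.19,.085),): print(proj(p,S(c)))
"
```

```text
S now [-56.3  43.9 146.5] F [0.1 0.  0. ] t 8.9 grip -0.00031674885097679673
row [-0.005  0.004  0.166] [-0.    -0.    -0.001]
knob px 325.3888888888889 202.05555555555554 18
0 [314.  190.2]
0.45 [319.6 194.4]
0.9 [325.  201.8]
scene stop_top [(array([308.5, 217.3]), 0.38)] [306.3 216.7]
scene start_top [(array([293.4, 193.8]), 0.45)] [290.3 198.5]
[315.07994307 177.15937802]
top stop_top [(array([259.9, 178.2]), 0.46)] [262.1 180.6]
top start_top [] [255.6 211.5]
[207.58869256 219.56102893]
```

View pics/c7.png

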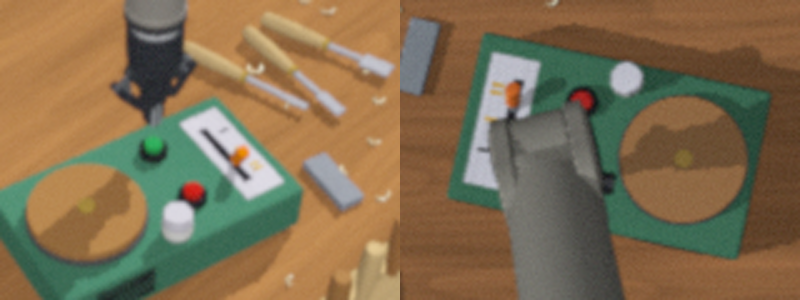

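Lever stays home by the two bars (top crop (512,92)); the fingertip is over the green button. Descending.

>>> {"fn": "apply_moves", "kwargs": {"rows": [[0, 0.004, 0.08, 0, 0, 0], [-0.005, 0.004, 0.14, 0, 0, 0], [-0.005, 0.004, 0.17, 0, 0, 0], [-0.005, 0.004, 0.17, 0, 0, 0]]}}

```text
clock: 9.85
tcp_pos: [0.5112, 0.1033, 0.1035]
orientation: [-0.333, -3.123, 0.0]
contact_force: [-2.2, 0.3, 3.5]
grip_width: 0.0001
gripper_force: 1.7
```

>>> {"fn": "apply_moves", "kwargs": {"rows": [[0, 0, 0.008, 0, 0, 0], [0, 0, 0.016, 0, 0, 0], [0, 0, 0.02, 0, 0, 0], [0, 0, 0.02, 0, 0, 0]]}}

```text
clock: 10.35
tcp_pos: [0.5114, 0.1033, 0.1007]
orientation: [-0.334, -3.124, -0.002]
contact_force: [-8.9, -0.1, 22.9]
grip_width: 0.0
gripper_force: 11.3
```

>>> {"fn": "apply_moves", "kwargs": {"rows": [[0, 0, 0.005, 0, 0, 0], [0, 0, 0.01, 0, 0, 0], [0, 0, 0.01, 0, 0, 0]]}}

```text
clock: 10.72
tcp_pos: [0.5116, 0.1033, 0.1003]
orientation: [-0.335, -3.124, -0.003]
contact_force: [-16.9, -1.7, 44.7]
grip_width: 0.0001
gripper_force: 22.6
```

>>> {"fn": "apply_moves", "kwargs": {"rows": [[0, 0, -0.01, 0, 0, 0], [0, 0, -0.016, 0, 0, 0], [0, 0, -0.016, 0, 0, 0]]}}

```text
clock: 11.1
tcp_pos: [0.5114, 0.1032, 0.101]
orientation: [0.334, 3.124, 0.001]
contact_force: [-4.8, 1.3, 8.5]
grip_width: -0.0002
gripper_force: 4.5
```

>>> {"fn": "apply_moves", "kwargs": {"rows": [[0, 0, -0.006, 0, 0, 0], [0, 0, -0.006, 0, 0, 0]]}}

```text
clock: 11.35
tcp_pos: [0.5115, 0.1032, 0.1021]
orientation: [0.334, 3.124, 0.001]
contact_force: [-3.6, 1.2, 4.5]
grip_width: -0.0
gripper_force: 2.1
```

>>> {"fn": "apply_moves", "kwargs": {"rows": [[0, 0, -0.006, 0, 0, 0], [0, 0, -0.006, 0, 0, 0]]}}

```text
clock: 11.6
tcp_pos: [0.5116, 0.1031, 0.1034]
orientation: [0.334, 3.124, 0.0]
contact_force: [-2.2, 1.0, 2.3]
grip_width: 0.0002
gripper_force: 1.7
```

>>> {"fn": "apply_moves", "kwargs": {"rows": [[0, 0, -0.006, 0, 0, 0], [0, 0, -0.006, 0, 0, 0]]}}

```text
clock: 11.85
tcp_pos: [0.5118, 0.103, 0.1049]
orientation: [0.334, 3.123, 0.0]
contact_force: [-2.1, 0.9, 2.6]
grip_width: 0.0002
gripper_force: 1.3
```

>>> {"fn": "apply_moves", "kwargs": {"rows": [[0, 0, -0.008, 0, 0, 0], [0, 0, -0.008, 0, 0, 0]]}}

```text
clock: 12.1
tcp_pos: [0.512, 0.1029, 0.107]
orientation: [0.334, 3.123, 0.0]
contact_force: [-0.3, 1.1, 1.8]
grip_width: -0.0001
gripper_force: 0.7
```

A spring force from 0.107 down to a hard stop at 0.101 shows the button went its full 6 mm. Retreating.

>>> {"fn": "apply_moves", "kwargs": {"rows": [[0, 0, -0.1, 0, 0, 0], [0, 0, -0.25, 0, 0, 0], [0.1, 0.1, -0.45, 0, 0, 0], [0.2, 0.25, -0.55, 0, 0, 0], [0.2, 0.4, -0.55, 0, 0, 0]]}}

```text
clock: 12.72
tcp_pos: [0.484, 0.213, 0.2469]
orientation: [0.333, 3.12, 0.005]
contact_force: [0.3, -1.1, -0.5]
grip_width: -0.0002
gripper_force: 0.0
```

>>> {"fn": "apply_moves", "kwargs": {"rows": [[0, 0.2, 0, 0, 0, 0], [0, 0.4, 0, 0, 0, 0], [0, 0.4, 0, 0, 0, 0], [0, 0.4, 0, 0, 0, 0]]}}

```text
clock: 13.22
tcp_pos: [0.5051, 0.3079, 0.2438]
orientation: [-0.335, -3.123, 0.002]
contact_force: [-0.1, -0.2, -0.3]
grip_width: -0.0002
gripper_force: 0.0
```

```bash
python3 -c "
from h import *
plan((-.055,.045,.105));look('c8')"
```

```text
S now [-104.   245.6  243.8] F [-0.1 -0.2 -0.3] t 13.225 grip -0.0002477934620581405
row [-0.197 -0.802  0.556] [-0.001 -0.    -0.001]
knob px 324.5263157894737 202.68421052631578 19
0 [314.  190.2]
0.45 [319.6 194.4]
0.9 [325.  201.8]
```

View pics/c8.png

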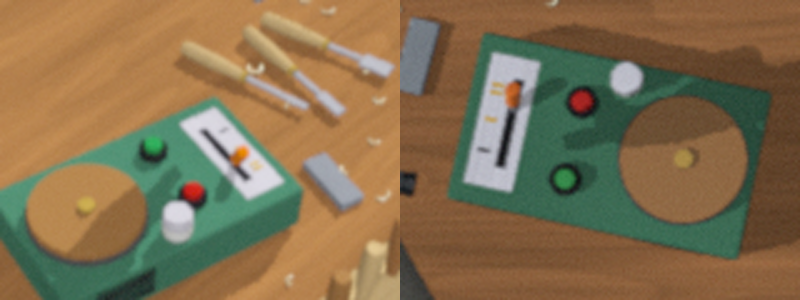

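The knob is at the two bars (top crop (512,93)), the sharpener and tin have not moved, and the arm is clear.

```bash
python3 -c "
from bench import r
print(r.hand_in())"
```

```text
the job is handed in; nothing more can be done
None
```

The lever is fully home at the second-speed stop and the green start button was then pressed its full 6 mm; the wrist force peaked near 48 N as the button bottomed. The final pictures show the sharpener and tin unmoved and the arm clear, and the job is handed in.

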